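# Latch the vial slide in the beam and take a photometer reading

### The job

Take a reading of the amber vial in the bench photometer, using only the fingertips: push the sprung vial slide all the way in by its front plate and let it go, so that it springs back onto its stop pin and stays latched in the middle of its travel with the vial in the beam. Then tip the black light shield forward so that it falls shut over the vial, and press the green read key when the shield is down. Do not touch, lift or tip the vial, and leave the other things on the bench where they are.

Things in the scene. Friction and masses are not known exactly. Their poses are not given: they have to be found in the camera images.
- photometer: White bench photometer, fixed on the bench at some yaw. Origin at bench level; x from its front (slide side) to its back, y to its left, z up. Casing x -20..102, y -85..85, 62 mm high, with an open 46 mm channel along the middle to x = 45. In front, to x = -115, a low track 62 mm wide carries the slide. Stop pin boss and knob: left of the track at x = -45, y 26..62, under 30 mm high.
- sample_slide (a joint): Vial slide, m along the photometer's +x: 0 = out (start), 0.062 = fully in at the end stop. A spring pushes it out, 3 N at 0 to 8 N fully in (damping adds 25 N per m/s, the stop pin about 2 N). The sprung stop pin drops in behind a tooth at 0.042: pushed right in and let go, it springs back and stays latched at 0.042; let go before 0.043, it returns to 0.
- push_plate (a point): Centre of the outer (front) face of the black push plate on the front end of the slide; moves with the slide; x axis = pushing direction. Plate 50 mm wide (y), 38 mm high, 7 mm thick; its lower edge is 12 mm, this point 31 mm and its upper edge 50 mm above the bench. Free bench in front of it.
- sample_vial: Amber glass vial with blue cap, 12 mm in diameter, 33 mm tall, standing loose in the square nest of the slide, 81 mm behind the push plate's outer face. Origin: centre of its underside, 21 mm above the bench when seated; z axis up along the vial.
- beam (a point): Fixed point of the photometer where the centre of the vial's underside is when the vial is in the beam (slide latched): photometer frame (10, 0, 21) mm.
- light_shield (a joint): Angle of the light shield (90 g), rad: 0 = shut, flat on the casing over the channel; starts open, leaning back (1.7 to 1.95 = end stop; pi/2 = upright). Tipped forward below about 1.1 it sinks shut by its own weight on a damped hinge, within about a second; nearer upright friction may hold it. When shut, a 24 mm deep skirt at its front edge blocks the channel mouth for the vial.
- shield_edge (a point): Middle of the free edge of the black light shield, 77 mm from the hinge line: about 140 mm above the bench when open. The shield is a plate 58 mm wide (photometer y), 5 mm thick; when open its outer side faces the back of the photometer. The space behind it, above the 62 mm high casing, is free.
- shield_hinge (a point): Middle of the light shield's hinge line: photometer frame (46, 0, 65) mm; the line runs along the photometer's y. The shield turns up and backward about it as its joint grows.
- read_key (a joint): Travel of the green read key, m, downward: 0 = up, 0.005 = fully down; a spring of about 4 N returns it.
- read_key_top (a point): Centre of the top of the round green read key, 24 mm in diameter, on the right-hand part of the casing's top; pressed straight down. Around it is flat casing, lower than the key.
- blank_vial: White-capped clear vial, 12 mm in diameter, 33 mm tall, standing on the bench to the left of the track. Origin: centre of its underside. To be left alone.
- rack: Blue vial rack with vials in it, 60x100x36 mm, on the bench at the left. Origin: centre of its underside. To be left alone.
- beaker: Glass beaker, 53 mm in diameter, 70 mm high, on the bench at the right. Origin: centre of its underside. To be left alone.
- blue_marker: White marker pen with a blue cap, 126 mm long, lying on the bench at the left. Origin: centre of its underside. To be left alone.

How it is judged:
On the way, in this order (a step that is already met when the one before it is completed fails the run):
1. the slide has been pushed in past its stop pin (value of joint sample_slide above 0.048 m), for 0.05 s.
2. let go, the slide has come back and stands latched on the stop pin, while the shield is still open (value of joint sample_slide between 0.037 and 0.047 m and velocity of joint sample_slide between -0.02 and 0.02 m/s and contact force between the fingers and sample_slide below 0.3 N and value of joint light_shield above 0.3 rad), for 0.2 s.
3. the light shield is shut over the vial (value of joint light_shield below 0.06 rad and value of joint sample_slide between 0.037 and 0.047 m), for 0.2 s.
4. the read key is pressed down with the shield shut (all of step 3 and value of joint read_key above 0.0035 m), for 0.05 s.
At the end, for the whole second after the job is handed in: The slide is latched on its stop pin (travel 37 to 47 mm), the light shield is shut (under 0.06 rad), the read key is up again (under 1.5 mm), the amber vial stands upright (within 0.2 rad) and still in the slide within 7 mm of the beam point, and the bystanders are within 20 mm of where they stood (all of step 3 and value of joint read_key below 0.0015 m and distance between sample_vial and beam below 0.007 m and angle between sample_vial's own z axis and vertical below 0.2 rad and linear speed of sample_vial below 0.02 m/s and distance of each of blank_vial, rack, beaker, blue_marker from where it was at the start of the episode below 0.02 m); the robot touches nothing.
It fails at once if the fingers or the arm touch the amber vial (contact force between any of the fingers, the arm and sample_vial above 0.3 N).
It fails at once if the amber vial is lifted or tipped out of its nest (height (world z) of sample_vial above 0.031 m or angle between sample_vial's own z axis and vertical above 0.4 rad).
It fails at once if the read key is pressed before the shield is down (value of joint read_key above 0.0035 m and value of joint light_shield above 0.1 rad).
It fails at once if a bystander (white-capped vial, rack, beaker or marker) is lifted or knocked away (height (world z) of any of blank_vial, rack, beaker, blue_marker above 0.02 m or distance of any of blank_vial, rack, beaker, blue_marker from where it was at the start of the episode above 0.03 m).
It also fails if it takes over 51 s, if anything falls off the work surface, if the arm or the gripper's body presses on something with over 40 N, if the wrist force passes 120 N, or if a joint passes its speed limit or range.

### The arm

A 6-joint arm with a two-finger parallel gripper is mounted at the origin on a cart in front of the work surface, level with it; the furniture and walls round the work are solid. World frame = base frame: x ahead of the robot, y to its left, z up, the work surface at z = 0. Lengths are in m, angles in rad, forces in N, time in s.
With the tool pointing down it reaches from about 0.375 to 0.9 m from the base axis. Payload 3.1 kg.
Tool frame: the origin (TCP) lies at the very end of the fingers, on their centre line; the grasp point (between the pads) lies 19 mm behind it (manip.tcp_to_grasp is the distance from the TCP to the grasp point, in m); z points along the fingers, y is the line along which they close (so a half turn about z gives the same grasp; the last joint's range is limited). The gripper opens to 85 mm and grips with 20 to 120 N. Pads are 22 mm wide; open, the fingers measure 114 mm over their backs; the gripper's body (76 mm by 85 mm) begins 54 mm behind the grasp point. The pads swing forward as they close: fully open they stand 13 mm farther back than shut.
Start: joints at [-1.379, 0.527, 1.433, -0, 1.181, -0.178], TCP at [0.226, -0.582, 0.194] pointing down, gripper open.
Joint ranges: [-3.08, 3.08], [-0.75, 2.2], [0.22, 2.44], [-1.43, 4.57], [0, 2.65], [-2.85, 2.85]. Speed limits (rad/s): [2.79, 2.79, 3.14, 3.14, 3.14, 3.14].

### API

Orientations are given as a unit quaternion [x, y, z, w].
In Python, from station import manip gives the robot as it stands. The module is installed in compiled form; this text tells all that it offers.
- The arm moves only by the tool step_arm, never from a script. Its argument "commands" is one flat list of numbers, 6 for each row, row after row: the shift along the tool's x, y, z in m, then the turn, a rotation vector about the tool's x, y, z in degrees. A call has exactly 10 rows; each row is the pose to reach, as a shift and turn from the pose commanded when the call began, along the tool's axes at that moment; what a row does not reach only later rows make up. A row lasts 1/10 s, in which the tool goes at most 50 mm and 8.59 degrees, less where a joint would pass 70% of its speed; a pose out of reach is approached as far as the arm can. A call with a gripper value outside its range is refused whole. "jaw" is the opening in per cent of the stroke, from 0 (shut) to 100 (fully open), set as the call begins (left out, the last holds). The fingers move at their own pace and stop on an object; "grip_force" is the grip in N (left out, the last holds). Time passes only in rows, so rows that repeat a pose let the fingers close, or fill a call up. It gives the time, the measured TCP pose, the force, the opening and the grip force at its end, in the units of the state.
- manip.sense(): the state, without advancing time (a new reading comes with each control period).
- manip.snapshot(name): name is "scene" or "top" or "wrist"; returns a dict with "pixels" (420x560x3 uint8, blue, green, red), "fx", "fy", "cx", "cy" (pixels), "R" (3x3) and "t" (3): a world point X has camera coordinates R X + t; the wrist camera has in their place "mount" (4x4, takes a point from camera to tool coordinates, whose origin is the TCP and whose axes are the flange's). Camera axes: x right, y down, z forward; pixel columns grow to the right and rows downward; lengths in m; the calibration is good to about 2 mm. A picture is of the moment at which its call begins: read the wrist's pose just before it. There is no depth.
- manip.sign_off(): hands the job in; it is judged then, once.
The state is a dict: "t": time; "q": joint angles; "qd": joint speeds; "tau": joint torques, N m; "tcp_pos": TCP position; "tool_rot": TCP orientation; "force": force on the tool from outside, world axes, zero at the start; "ft_torque": the same for the moment, N m; "finger_gap": opening from 0.0 (shut) to 1.0 (fully open); "gripper_force": force on a finger pad.
Only numpy, scipy, OpenCV 4.12 (cv2) and the standard library are available. Lean on these libraries where they do the work, as an engineer would, in place of code of your own. Each camera call takes 0.05 s, during which the arm holds its last target. There are 200 camera calls.

## Working session

There is one attempt and no reset: what is moved stays moved. The work goes in short steps, Python scripts to look and compute and a tool call to move; the robot and the scene stay as the last step left them, time stands still between calls to the robot, and variables do not carry over. Pictures are saved under pics/ and viewed, at most 10 in all, crops included, and the job is handed in when it is done.

Besides the shell and the picture viewer there is one more tool, called after "Request:" as a command line: name --argument value ..., lists and objects as JSON in quotes. step_arm: Moves the arm, as the interface text tells. Its arguments: {"type":"object","properties":{"commands":{"type":"array","items":{"type":"number"}},"jaw":{"type":"number"},"grip_force":{"type":"number"}},"required":["commands"]}

```bash
mkdir -p pics
cat > h.py <<'E'
from station import manip
import numpy as np, cv2, pickle
def snap(n,f):
    s=manip.sense(); d=manip.snapshot(n); cv2.imwrite(f'pics/{f}.png',d['pixels']); pickle.dump((s,d),open(f'pics/{f}.pkl','wb')); return s,d
E
python3 - <<'E'
from h import *
s,d=snap('top','top1'); print(s['tcp_pos'],s['tool_rot'],s['t'],d['R'],d['t'],d['fx'],d['cx'],d['cy'])
s,d=snap('scene','scene1');print(d['R'],d['t'],d['fx'])
E
```

```text
[ 0.2263591  -0.58170335  0.19321569] [ 9.82860975e-01  1.84345054e-01 -7.58242175e-06 -1.09757417e-03] 0.0 [[ 0.01097667 -0.99990816 -0.00794894]
 [-0.98982099 -0.00973721 -0.1419845 ]
 [ 0.14189406  0.00942654 -0.98983696]] [0.01635306 0.54258446 1.3102886 ] 401.67880801034426 287.69160103381523 213.38196081827041
[[-0.61216068 -0.79046444  0.0206224 ]
 [-0.53038988  0.39112831 -0.75213378]
 [ 0.586469   -0.47136464 -0.65868771]] [0.32355607 0.33495896 0.80827743] 388.6796129916741
```

View pics/top1.png

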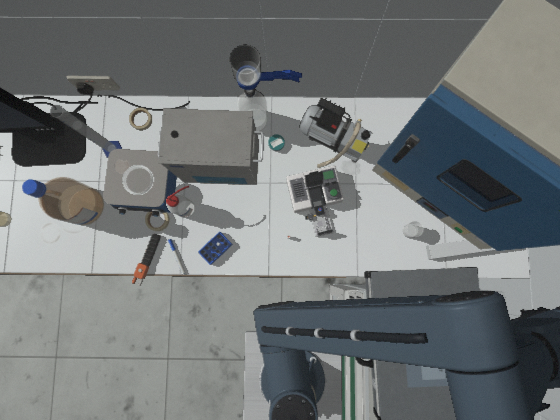

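View pics/scene1.png

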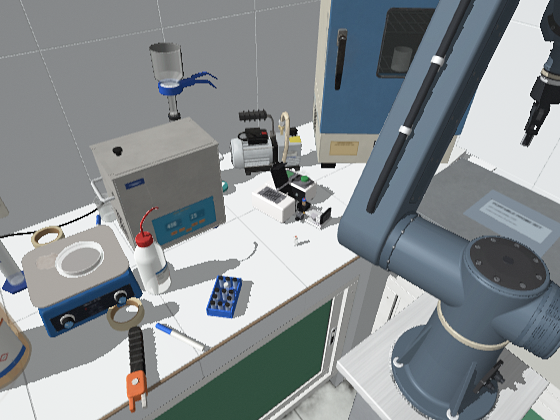

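Run:
```python
from h import *
a=cv2.imread('pics/top1.png')[160:250,270:370]; b=cv2.imread('pics/scene1.png')[150:255,240:345]
f=lambda i:cv2.resize(i,(400*i.shape[1]//i.shape[1]*1,400*i.shape[0]//i.shape[1]),interpolation=cv2.INTER_CUBIC)
a,b=f(a),f(b); h=400
c=np.zeros((h,800,3),np.uint8); c[:a.shape[0],:400]=a; c[:b.shape[0],400:]=b; cv2.imwrite('pics/c1.png',c)
```

```text
(no output)
```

View pics/c1.png

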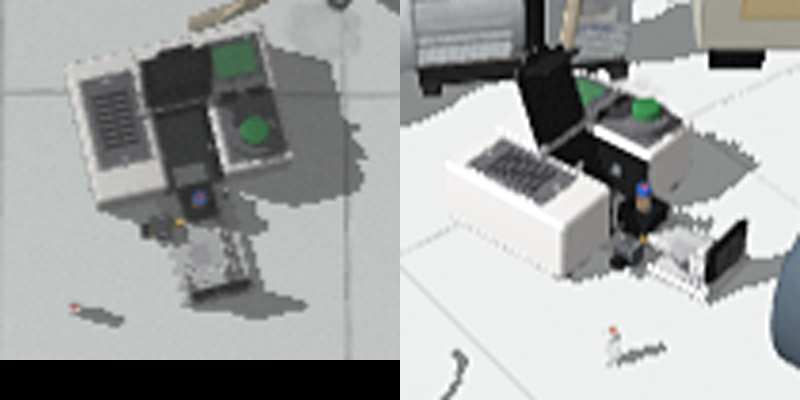

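```bash
cat >> h.py <<'E'
from scipy.optimize import least_squares
def proj(d,X):
    c=X@np.array(d['R']).T+d['t']; return c[:,:2]/c[:,2:]*[d['fx'],d['fy']]+[d['cx'],d['cy']]
def w(p,P):
    c,s=np.cos(p[2]),np.sin(p[2]); P=np.array(P)/1000.; return P@np.array([[c,-s,0],[s,c,0],[0,0,1]]).T+[p[0],p[1],0]
def ray(d,uv,z):
    R=np.array(d['R']);C=-R.T@d['t'];v=R.T@[(uv[0]-d['cx'])/d['fx'],(uv[1]-d['cy'])/d['fy'],1]; return C+v*(z-C[2])/v[2]
E
python3 - <<'E'
from h import *
T=pickle.load(open('pics/top1.pkl','rb'))[1];S=pickle.load(open('pics/scene1.pkl','rb'))[1]
PT=[(-20,85,62),(-20,-85,62),(102,-85,62),(102,85,62),(-32,0,54),(-113,25,50),(-113,-25,50)]
uT=np.array([(96,200),(292,155),(262,25),(68,68),(200,197),(190,300),(250,288)])/4+[270,160]
PS=[(-20,85,62),(102,85,62),(-32,0,54),(-113,25,50),(-113,-25,50),(-20,-85,62)]
uS=np.array([(170,218),(50,152),(243,186),(312,240),(346,222),(287,130)])/3.81+[240,150]
f=lambda p:np.r_[(proj(T,w(p,PT))-uT).ravel(),(proj(S,w(p,PS))-uS).ravel()]
r=least_squares(f,[.6,-.1,.2],loss='soft_l1');print(r.x,np.round(f(r.x).reshape(-1,2),1))
print('key',ray(T,(270+255/4,160+130/4),.068)); print('edges',proj(T,w(r.x,[(20,0,140)])))
print('scene',ray(S,(240+246/3.81,150+104/3.81),.07))
k=ray(T,(270+255/4,160+130/4),.068)-[r.x[0],r.x[1],0];a=r.x[2];print(k[0]*np.cos(a)+k[1]*np.sin(a),-k[0]*np.sin(a)+k[1]*np.cos(a))
for P in ([-113,0,31],[-32,0,21]):print(w(r.x,[P]))
E
```

```text
[ 0.58535886 -0.07841916  0.22389275] [[ 0.3  1.1]
 [ 1.5  1.5]
 [ 0.6 -1. ]
 [-0.5 -1.2]
 [ 0.1  0.3]
 [ 0.5  0. ]
 [ 0.3 -0.2]
 [-2.7  2.2]
 [-3.   1.7]
 [-0.2 -0.1]
 [-0.8  3.2]
 [ 0.4 -0.9]
 [ 2.2 -2.4]]
key [ 0.60944755 -0.12981119  0.068     ]
edges [[318.32514728 189.32424152]]
scene [ 0.61738071 -0.14090806  0.07      ]
0.012077034078812108 -0.05545764765075592
[[ 0.47517928 -0.1035082   0.031     ]]
[[ 0.55415757 -0.08552402  0.021     ]]
```

```bash
cat >> h.py <<'E'
from scipy.spatial.transform import Rotation as Ro
def to(P,p,yaw=None,pitch=0):
    "P photometer mm -> tool shift mm, and rotvec deg; pitch tilts tool about photometer y"
    s=manip.sense(); A=Ro.from_quat(s['tool_rot']); X=w(p,[P])[0]
    B=Ro.from_euler('z',p[2] if yaw is None else yaw)*Ro.from_euler('y',pitch,degrees=True)*Ro.from_euler('x',np.pi)
    print(P,'->',X.round(4),'shift mm',np.round(A.inv().apply(X-s['tcp_pos'])*1000,1),'turn',np.round((A.inv()*B).as_rotvec(degrees=True),1))
def pf(p,X):
    c,s=np.cos(p[2]),np.sin(p[2]);X=np.array(X)-[p[0],p[1],0]; return np.array([X[0]*c+X[1]*s,-X[0]*s+X[1]*c,X[2]])*1000
p0=[.5854,-.0784,.2239]
E
python3 -c "
from h import *
to((-165,0,190),p0)
T=pickle.load(open('pics/top1.pkl','rb'))[1]
print(ray(T,(413,235),0.03),ray(T,(378,160),0.3),ray(T,(495,248),.3),T['mount'] if 'mount' in T else '')"
```

```text
(-165, 0, 190) -> [ 0.4245 -0.115   0.19  ] shift mm [ 353.8 -363.2    4.2] turn [-0.1 -0.   8.4]
[ 0.47468906 -0.39804937  0.03      ] [ 0.65562258 -0.22711608  0.3       ] [ 0.41741789 -0.53246507  0.3       ]
```

Request:
step_arm --commands '[0.034, -0.035, 0, 0, 0, 0, 0.068, -0.07, 0, 0, 0, 0, 0.102, -0.105, 0, 0, 0, 0, 0.136, -0.14, 0, 0, 0, 2, 0.17, -0.175, 0, 0, 0, 4, 0.204, -0.21, 0, 0, 0, 6, 0.238, -0.245, 0, 0, 0, 8.4, 0.272, -0.28, 0, 0, 0, 8.4, 0.306, -0.315, 0, 0, 0, 8.4, 0.34, -0.35, 0, 0, 0, 8.4]' --jaw 0

```text
t: 1.1
tcp_pos: [0.4168, -0.1311, 0.1942]
tool_rot: [0.994, 0.112, -0.0, -0.0]
force: [0.6, -0.1, 1.0]
finger_gap: 0.0
gripper_force: 0.0
```

Run:
```python
from h import *
to((-165,0,190),p0)
s,d=snap('wrist','w1'); print(d['mount'],d['fx'],s['q'],s['force'])
```

```text
(-165, 0, 190) -> [ 0.4245 -0.115   0.19  ] shift mm [ 11.1 -14.    4.2] turn [-0.  0. -0.]
[[-3.09988145e-04 -9.55517247e-01 -2.94935068e-01  7.49497221e-02]
 [ 9.99999944e-01 -2.59039499e-04 -2.11814145e-04  4.88274818e-05]
 [ 1.25992236e-04 -2.94935117e-01  9.55517274e-01 -1.81207186e-01]
 [ 0.00000000e+00  0.00000000e+00  0.00000000e+00  1.00000000e+00]] 315.76880664348755 [-5.61685348e-01  2.75392377e-01  1.88292250e+00  5.83077196e-05
  9.83367991e-01  7.85350912e-01] [ 0.64195481 -0.12829667  1.02601575]
```

View pics/w1.png

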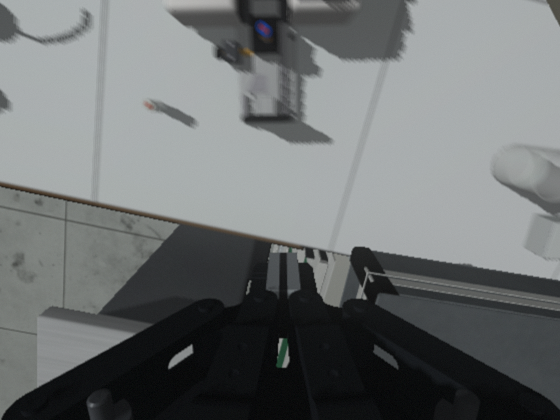

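The wrist view shows the plate at about (243..298,120), the vial cap at (264,29) and the casing front at row ~12. I'll check these against the model.

```bash
cat >> h.py <<'E'
def wcal(s,d):
    M=np.array(d['mount']); R=Ro.from_quat(s['tool_rot']).as_matrix()
    Rc=R@M[:3,:3]; C=R@M[:3,3]+s['tcp_pos']; d=dict(d); d['R']=Rc.T; d['t']=-Rc.T@C; return d
E
python3 - <<'E'
from h import *
s,d=pickle.load(open('pics/w1.pkl','rb'));d=wcal(s,d)
print(proj(d,w(p0,[(-113,25,50),(-113,-25,50),(-32,0,54),(-20,85,62),(-20,-85,62)])))
print([pf(p0,ray(d,u,z)) for u,z in (((243,120),.05),((298,120),.05),((264,29),.054))])
im=d['pixels'][0:140,150:370]; cv2.imwrite('pics/w1c.png',cv2.resize(im,None,fx=3.6,fy=3.6,interpolation=2))
E
```

```text
[[243.62543433 124.04856494]
 [293.84288838 124.02392811]
 [267.33033668  31.87191443]
 [169.28189632  14.30325672]
 [364.12748842  14.18352101]]
[array([-109.11872988,   25.47661465,   50.        ]), array([-109.14474096,  -29.08595013,   50.        ]), array([-29.67799245,   2.98175201,  54.        ])]
```

View pics/w1c.png

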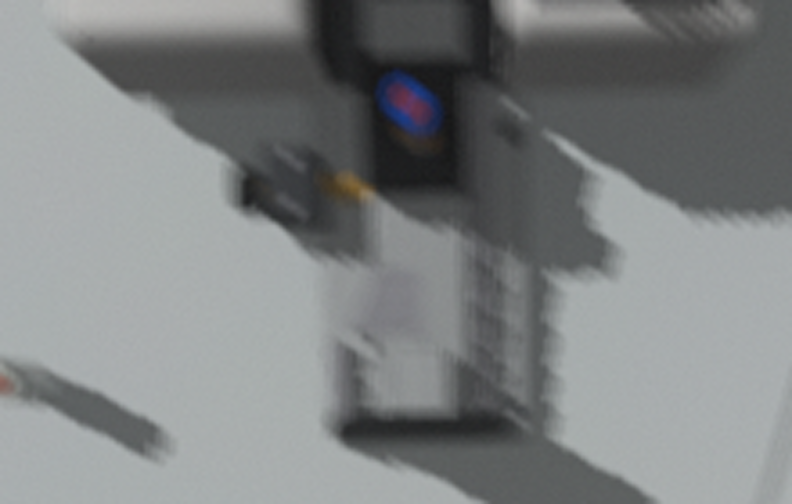

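```bash
echo 'p1=[.5875,-.0764,.2239]'>>h.py
python3 - <<'E'
from h import *
to((-150,0,24),p1);to((-72,0,24),p1);to((-62,0,24),p1);s=manip.sense();print(s['tcp_pos'])
E
```

```text
(-150, 0, 24) -> [ 0.4412 -0.1097  0.024 ] shift mm [ 25.6  -7.5 170.1] turn [-0.3 -0.1  0.3]
(-72, 0, 24) -> [ 0.5173 -0.0924  0.024 ] shift mm [103.6  -7.1 170.3] turn [-0.3 -0.1  0.3]
(-62, 0, 24) -> [ 0.527  -0.0902  0.024 ] shift mm [113.6  -7.  170.3] turn [-0.3 -0.1  0.3]
[ 0.41792748 -0.12380311  0.19404884]
```

Request:
step_arm --commands '[0.005, -0.005, 0, 0, 0, 0, 0.005, -0.005, 0, 0, 0, 0, 0.005, -0.005, 0, 0, 0, 0, 0.005, -0.005, 0, 0, 0, 0, 0.005, -0.005, 0, 0, 0, 0, 0.005, -0.005, 0, 0, 0, 0, 0.005, -0.005, 0, 0, 0, 0, 0.005, -0.005, 0, 0, 0, 0, 0.005, -0.005, 0, 0, 0, 0, 0.005, -0.005, 0, 0, 0, 0]'

```text
t: 2.15
tcp_pos: [0.4203, -0.1271, 0.1942]
tool_rot: [0.994, 0.112, -0.0, -0.0]
force: [0.4, 0.1, 0.7]
finger_gap: 0.001
gripper_force: 0.0
```

Run:
```python
from h import *
s,d=snap('wrist','w2');d=wcal(s,d)
for p in (p0,p1):to((-150,0,24),p);print(proj(d,w(p,[(-113,25,50),(-113,-25,50),(-32,0,54),(-20,85,62),(-20,-85,62)])).round(1).tolist())
im=d['pixels'][0:140,150:370]; cv2.imwrite('pics/w2c.png',cv2.resize(im,None,fx=3.6,fy=3.6,interpolation=2))
```

```text
(-150, 0, 24) -> [ 0.4391 -0.1117  0.024 ] shift mm [ 21.8 -10.7 170.2] turn [-0. -0.  0.]
[[247.0, 128.5], [297.0, 128.5], [271.0, 37.2], [173.5, 19.8], [367.5, 19.8]]
(-150, 0, 24) -> [ 0.4412 -0.1097  0.024 ] shift mm [ 24.3 -12.2 170.2] turn [-0. -0.  0.]
[[245.4, 125.9], [295.6, 125.9], [269.3, 34.1], [171.6, 16.6], [366.0, 16.6]]
```

View pics/w2c.png

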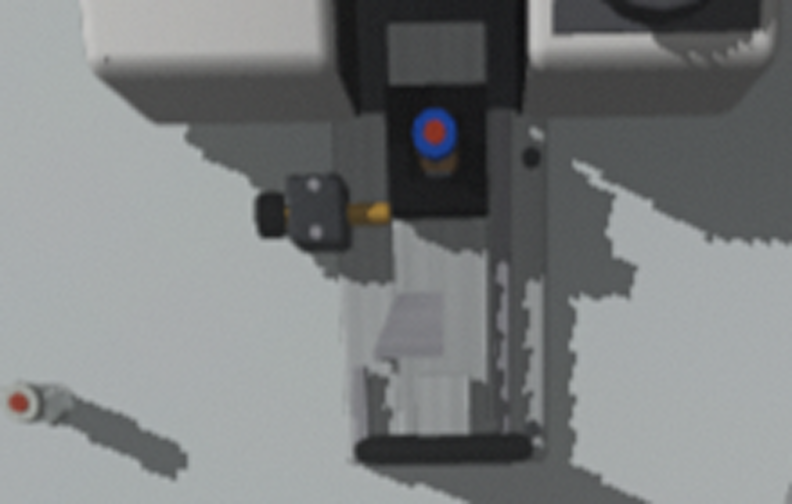

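Request:
step_arm --commands '[0.011, -0.005, 0.03, 0, 0, 0, 0.022, -0.011, 0.07, 0, 0, 0, 0.022, -0.011, 0.11, 0, 0, 0, 0.022, -0.011, 0.14, 0, 0, 0, 0.022, -0.011, 0.16, 0, 0, 0, 0.022, -0.011, 0.169, 0, 0, 0, 0.022, -0.011, 0.169, 0, 0, 0, 0.022, -0.011, 0.169, 0, 0, 0, 0.032, -0.011, 0.169, 0, 0, 0, 0.042, -0.011, 0.169, 0, 0, 0]'

```text
t: 3.2
tcp_pos: [0.4605, -0.1074, 0.0264]
tool_rot: [0.994, 0.112, 0.001, 0.001]
force: [0.4, 0.3, -0.2]
finger_gap: 0.003
gripper_force: 0.0
```

Request:
step_arm --commands '[0.008, 0, 0, 0, 0, 0, 0.015, 0, 0, 0, 0, 0, 0.022, 0, 0, 0, 0, 0, 0.029, 0, 0, 0, 0, 0, 0.036, 0, 0, 0, 0, 0, 0.043, 0, 0, 0, 0, 0, 0.048, 0, 0, 0, 0, 0, 0.052, 0, 0, 0, 0, 0, 0.055, 0, 0, 0, 0, 0, 0.055, 0, 0, 0, 0, 0]'

```text
t: 4.2
tcp_pos: [0.5128, -0.0948, 0.0252]
tool_rot: [0.994, 0.112, 0.0, 0.0]
force: [-0.1, -0.6, 0.2]
finger_gap: 0.005
gripper_force: 0.0
```

Run:
```python
from h import *
s=manip.sense();print(pf(p0,s['tcp_pos']),s['force'],s['t'])
to((-62,0,24),p0)
```

```text
[-74.44167512   0.1270599   25.1641049 ] [-0.08812587 -0.58383158  0.17994736] 4.2
(-62, 0, 24) -> [ 0.5249 -0.0922  0.024 ] shift mm [12.4  0.1  1.2] turn [ 0. -0.  0.]
```

Run:
```python
from h import *
s,d=snap('wrist','w3'); a=d['pixels']
s,e=snap('top','top3'); b=cv2.resize(e['pixels'][160:250,270:370],(460,420),interpolation=2)
cv2.imwrite('pics/w3c.png',cv2.resize(np.hstack([a[:,100:440],b]),(800,420)))
print(s['force'])
```

```text
[ 0.02884249 -0.13963369 -0.12262905]
```

View pics/w3c.png

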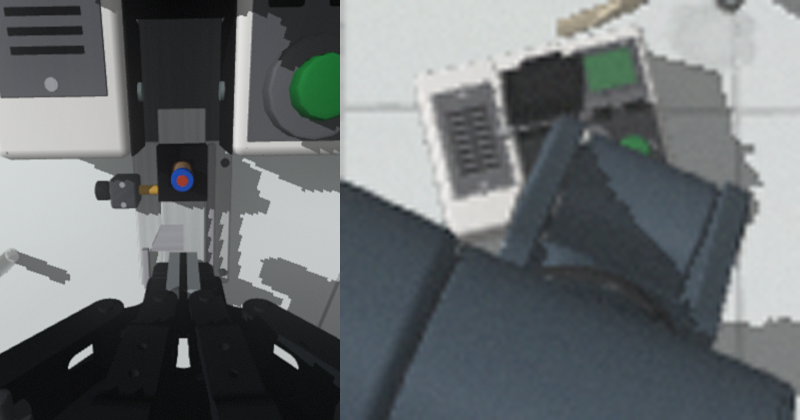

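Run:
```python
from h import *
s,d=pickle.load(open('pics/w3.pkl','rb'));d=wcal(s,d)
k=340/(800*340/800)
print(s['tcp_pos'],s['q'],s['finger_gap'])
print('tcp',proj(d,np.array([s['tcp_pos']])))
print(proj(d,w(p0,[(-113,25,50),(-113,-25,50),(-32,0,54),(-20,85,62),(-20,-85,62),(-20,23,62),(-20,-23,62)])).round(1).tolist())
cv2.imwrite('pics/w3d.png',cv2.resize(d['pixels'][120:380,180:400],None,fx=2.3,fy=2.3,interpolation=2))
```

```text
[ 0.51278826 -0.09480469  0.0251641 ] [-3.97321787e-01  6.59868322e-01  1.82441456e+00  1.97535673e-05
  6.57079171e-01  9.49159463e-01] 0.004719054948194978
tcp [[282.78748245 238.40460759]]
[[239.8, 316.6], [326.2, 316.7], [283.1, 180.8], [96.7, 158.6], [469.5, 158.6], [232.6, 158.6], [333.5, 158.6]]
```

View pics/w3d.png

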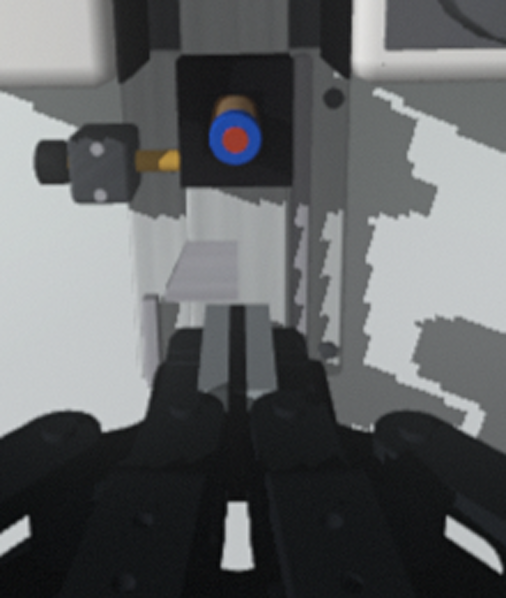

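Run:
```python
from h import *
s2,d2=pickle.load(open('pics/w2.pkl','rb'));s3,d3=pickle.load(open('pics/w3.pkl','rb'))
s,d=snap('scene','scene3'); print(s['tcp_pos'],s['force'],s['t'])
print(proj(d,np.array([s['tcp_pos']])),proj(d,w(p0,[(-113,25,50),(-113,-25,50),(-32,0,54)])))
a=cv2.resize(d['pixels'][150:270,250:350],(400,480),interpolation=2)
m=np.abs(d2['pixels'].astype(int)-d3['pixels']).max(2)<12
w3=d3['pixels'].copy(); w3=np.clip(w3.astype(int)*2,0,255).astype(np.uint8); w3[m]=w3[m]//2+np.array([120,0,0],np.uint8)
b=cv2.resize(w3[200:380,210:360],(400,480),interpolation=2)
cv2.imwrite('pics/c3.png',np.hstack([a,b]))
```

```text
[ 0.51218152 -0.09472094  0.02515476] [-0.50461573  0.24081671  0.02514771] 4.3
[[314.69201245 212.53225261]] [[321.07019042 216.20414111]
 [331.17029468 207.36145902]
 [303.58908893 198.73937633]]
```

View pics/c3.png

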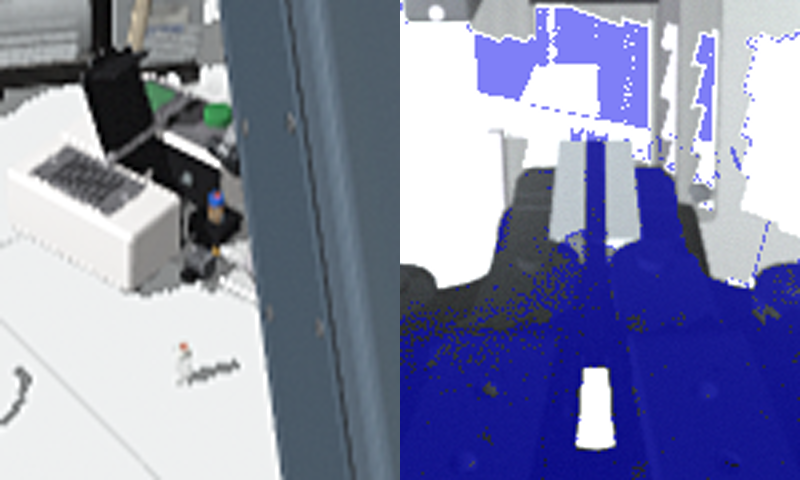

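Request:
step_arm --commands '[0, 0, -0.02, 0, 0, 0, 0, 0, -0.045, 0, 0, 0, 0, 0, -0.065, 0, 0, 0, 0, 0, -0.065, 0, 0, 0, -0.04, 0, -0.065, 0, 0, 0, -0.08, 0, -0.065, 0, 0, 0, -0.08, 0, -0.065, 0, 0, 0, -0.08, 0, -0.04, 0, 0, 0, -0.08, 0, -0.01, 0, 0, 0, -0.08, 0, 0, 0, 0, 0]'

```text
t: 5.35
tcp_pos: [0.4333, -0.112, 0.0229]
tool_rot: [0.994, 0.112, -0.002, -0.001]
force: [-0.0, 0.5, 1.6]
finger_gap: -0.002
gripper_force: 0.0
```

Request:
step_arm --commands '[0, 0, 0, 0, 0, 0, 0, 0, 0.004, 0, 0, 0, 0, 0, 0.008, 0, 0, 0, 0, 0, 0.01, 0, 0, 0, 0, 0, 0.012, 0, 0, 0, 0, 0, 0.014, 0, 0, 0, 0, 0, 0.014, 0, 0, 0, 0, 0, 0.014, 0, 0, 0, 0, 0, 0.014, 0, 0, 0, 0, 0, 0.014, 0, 0, 0]'

```text
t: 6.35
tcp_pos: [0.4345, -0.1126, 0.0113]
tool_rot: [0.994, 0.112, 0.0, 0.0]
force: [-0.5, -0.5, -0.1]
finger_gap: -0.002
gripper_force: 0.0
```

Run:
```python
from h import *
s,d=snap('wrist','w4');print(pf(p0,s['tcp_pos']),s['force'],s['t'],d['cy'])
# is plate visible / at 0? nonblack profile around column 283, and vial cap location (blue)
im=d['pixels'].astype(int); b=(im[...,0]>im[...,2]+60)&(im[...,0]>im[...,1]+40); ys,xs=np.where(b[:230]);print(xs.mean(),ys.mean(),len(xs))
dd=wcal(s,d);print(proj(dd,w(p0,[(-32,0,54),(-113,25,50),(-113,-25,50),(-113,0,12)])))
for c in (240,250,260,270,275,283,290,310,318): print(c,im[60:300:6,c].mean(1).astype(int).tolist())
```

```text
[-1.54734588e+02  1.49423935e-01  1.12890920e+01] [-0.49100982 -0.51394851 -0.13117006] 6.35 209.01651787100246
nan nan 0
[[283.17271897 -22.00114257]
 [229.01933973 186.7450864 ]
 [337.19096671 186.74328159]
 [283.04436911 171.77201227]]
240 [70, 71, 70, 75, 134, 133, 135, 137, 135, 134, 133, 73, 82, 92, 98, 105, 108, 106, 37, 35, 37, 112, 155, 154, 155, 154, 153, 155, 156, 155, 156, 156, 155, 153, 155, 155, 154, 153, 154, 153]
250 [71, 69, 72, 71, 136, 137, 137, 119, 112, 111, 103, 134, 72, 71, 76, 71, 72, 36, 32, 36, 37, 114, 152, 154, 154, 153, 154, 154, 155, 155, 156, 155, 155, 155, 154, 155, 154, 114, 47, 25]
260 [126, 124, 125, 124, 114, 110, 116, 113, 115, 112, 121, 128, 130, 131, 133, 133, 133, 39, 32, 33, 34, 114, 153, 154, 153, 154, 154, 155, 155, 154, 155, 153, 155, 153, 32, 33, 30, 29, 28, 24]
270 [129, 128, 129, 127, 111, 113, 117, 115, 112, 112, 121, 124, 131, 131, 132, 133, 134, 130, 29, 32, 34, 122, 153, 152, 154, 155, 153, 155, 155, 154, 154, 154, 107, 78, 76, 76, 74, 73, 74, 23]
275 [126, 126, 126, 125, 113, 114, 118, 113, 113, 109, 121, 127, 131, 132, 133, 129, 13
[... 244 characters left out ...]
155, 154, 153, 153, 155, 89, 33, 32, 32, 27, 27, 25, 21]
290 [99, 127, 125, 127, 126, 126, 127, 127, 126, 126, 125, 125, 123, 123, 124, 121, 121, 121, 27, 32, 30, 72, 153, 151, 153, 153, 153, 153, 154, 155, 154, 153, 107, 78, 76, 74, 73, 73, 73, 39]
310 [63, 66, 66, 67, 66, 65, 68, 65, 64, 64, 65, 64, 64, 64, 61, 61, 62, 26, 26, 31, 29, 80, 80, 81, 154, 154, 155, 153, 154, 154, 153, 155, 152, 154, 110, 33, 30, 27, 22, 25]
318 [56, 91, 104, 105, 100, 104, 103, 103, 106, 102, 104, 97, 103, 100, 58, 90, 99, 26, 28, 30, 31, 80, 81, 79, 122, 154, 153, 154, 154, 155, 156, 154, 153, 152, 153, 152, 153, 151, 152, 30]<stdin>:4: RuntimeWarning: Mean of empty slice.
  ret = ret.dtype.type(ret / rcount)
```

Request:
step_arm --commands '[0.008, 0, 0, 0, 0, 0, 0.016, 0, 0, 0, 0, 0, 0.022, 0, 0, 0, 0, 0, 0.028, 0, 0, 0, 0, 0, 0.034, 0, 0, 0, 0, 0, 0.04, 0, 0, 0, 0, 0, 0.045, 0, 0, 0, 0, 0, 0.05, 0, 0, 0, 0, 0, 0.055, 0, 0, 0, 0, 0, 0.055, 0, 0, 0, 0, 0]'

```text
t: 7.4
tcp_pos: [0.4868, -0.1, 0.0111]
tool_rot: [0.994, 0.112, -0.002, -0.001]
force: [-4.2, -2.5, 2.1]
finger_gap: -0.002
gripper_force: 2.4
```

```bash
cat > chk.py <<'E'
from h import *
s,d=snap('wrist','w5');print(pf(p0,s['tcp_pos']).round(1),s['force'].round(2) if hasattr(s['force'],'round') else s['force'],s['t'],s['tau'])
im=d['pixels'].astype(int); b=(im[...,0]>im[...,2]+60)&(im[...,0]>im[...,1]+40); ys,xs=np.where(b[:230])
if len(xs): print('cap',pf(p0,ray(wcal(s,d),(xs.mean(),ys.mean()),.052)),len(xs))
E
python3 chk.py
```

```text
[-100.9    0.8   11.1] [-4.22 -2.55  2.09] 7.4 [ 1.69120599e+00 -3.87574375e+01 -8.47318679e+00  6.25138823e-01
 -7.47977234e-01  8.91807344e-03]
cap [-10.2074395    1.02296488  52.        ] 481
```

Request:
step_arm --commands '[0.005, 0, 0, 0, 0, 0, 0.01, 0, 0, 0, 0, 0, 0.015, 0, 0, 0, 0, 0, 0.02, 0, 0, 0, 0, 0, 0.024, 0, 0, 0, 0, 0, 0.028, 0, 0, 0, 0, 0, 0.031, 0, 0, 0, 0, 0, 0.033, 0, 0, 0, 0, 0, 0.034, 0, 0, 0, 0, 0, 0.034, 0, 0, 0, 0, 0]'

```text
t: 8.45
tcp_pos: [0.5181, -0.0923, 0.011]
tool_rot: [0.994, 0.112, -0.003, -0.001]
force: [-6.0, -3.4, 3.6]
finger_gap: 0.003
gripper_force: 4.1
```

```bash
python3 chk.py
```

```text
[-68.7   1.4  11. ] [-6.04 -3.44  3.57] 8.45 [ 2.24531718e+00 -4.01687193e+01 -1.07483509e+01  9.23466850e-01
 -1.44431747e+00 -9.01612511e-03]
cap [22.07814324  1.58180552 52.        ] 492
```

Request:
step_arm --commands '[0.003, 0, 0, 0, 0, 0, 0.006, 0, 0, 0, 0, 0, 0.007, 0, 0, 0, 0, 0, 0.007, 0, 0, 0, 0, 0, 0.003, 0, 0, 0, 0, 0, -0.003, 0, 0, 0, 0, 0, -0.01, 0, 0, 0, 0, 0, -0.02, 0, 0, 0, 0, 0, -0.03, 0, 0, 0, 0, 0, -0.04, 0, 0, 0, 0, 0]'

```text
t: 9.5
tcp_pos: [0.4825, -0.102, 0.0113]
tool_rot: [0.994, 0.112, 0.001, 0.0]
force: [0.7, 0.4, -0.1]
finger_gap: 0.001
gripper_force: 0.0
```

```bash
python3 chk.py
```

```text
[-105.6   -0.2   11.3] [ 0.66  0.42 -0.09] 9.5 [ 6.24122769e-01 -3.87536037e+01 -6.84842661e+00  1.08227186e-02
  1.06640775e-01  8.51006387e-02]
cap [ 7.57055687  1.4370813  52.        ] 299
```

Run:
```python
from h import *
T=pickle.load(open('pics/top1.pkl','rb'))[1];S=pickle.load(open('pics/scene1.pkl','rb'))[1]
for z in (0,.1,.15,.2,.25): print(z,[pf(p0,ray(T,u,z)).round().tolist()[:2] for u in ((322,162),(350,158),(362,140))],[pf(p0,ray(S,u,z)).round().tolist()[:2] for u in ((283,162),(287,115))])
# shield edge in top (two ends) and scene
e=lambda th:[(46-77*np.cos(th),y,65+77*np.sin(th)) for y in (29,-29)]
for th in (1.7,1.8,1.9): print(th,(proj(S,w(p0,e(th)))-[240,150])*3.81+[400,0],(proj(T,w(p0,e(th)))-[270,160])*4)
to((-90,0,200),p0)
```

```text
0 [[139.0, -50.0], [132.0, -149.0], [187.0, -206.0]] [[185.0, -168.0], [396.0, -449.0]]
0.1 [[113.0, -36.0], [107.0, -129.0], [158.0, -181.0]] [[92.0, -54.0], [276.0, -298.0]]
0.15 [[101.0, -30.0], [95.0, -118.0], [143.0, -169.0]] [[46.0, 3.0], [216.0, -223.0]]
0.2 [[88.0, -23.0], [82.0, -108.0], [129.0, -156.0]] [[-1.0, 60.0], [156.0, -148.0]]
0.25 [[75.0, -16.0], [70.0, -97.0], [115.0, -144.0]] [[-47.0, 118.0], [96.0, -73.0]]
1.7 [[531.04918772  64.97332156]
 [580.2030545   32.24233613]] [[147.13867131  80.69931129]
 [219.27929978  65.29806983]]
1.8 [[523.36873636  62.65499106]
 [572.56145382  30.1205683 ]] [[144.96904561  71.87772652]
 [216.97364283  56.51503587]]
1.9 [[515.92982606  61.26669397]
 [565.13623296  28.91119961]] [[142.82136576  63.5249124 ]
 [214.64974667  48.20882079]]
(-90, 0, 200) -> [ 0.4976 -0.0984  0.2   ] shift mm [  17.7    0.6 -188.9] turn [-0.1  0.1 -0. ]
```

Request:
step_arm --commands '[0, 0, -0.03, 0, 0, 0, 0, 0, -0.075, 0, 0, 0, 0, 0, -0.12, 0, 0, 0, 0, 0, -0.165, 0, 0, 0, 0, 0, -0.205, 0, 0, 0, 0.04, -0.002, -0.205, 0, 0, 0, 0.085, -0.004, -0.205, 0, 0, 0, 0.13, -0.005, -0.205, 0, 0, 0, 0.175, -0.006, -0.205, 0, 0, 0, 0.202, -0.006, -0.205, 0, 0, 0]'

```text
t: 10.55
tcp_pos: [0.681, -0.0499, 0.216]
tool_rot: [0.994, 0.112, 0.001, 0.0]
force: [-0.1, -0.1, -0.8]
finger_gap: -0.001
gripper_force: 0.0
```

Run:
```python
from h import *
s,d=snap('wrist','w6');to((95,6,100),p0);print(s['force'],s['t'])
s,d=snap('top','top6')
```

```text
(95, 6, 100) -> [ 0.6767 -0.0515  0.1   ] shift mm [ -8.9   0.2 115.6] turn [ 0.1 -0.4  0.1]
[-0.06096239 -0.05287195 -0.80403651] 10.55
```

Request:
step_arm --commands '[0, 0, 0, 0, 0, 0, 0, 0, 0, 0, 0, 0, 0, 0, 0.02, 0, 0, 0, 0, 0, 0.05, 0, 0, 0, 0, 0, 0.08, 0, 0, 0, 0, 0, 0.1, 0, 0, 0, 0, 0, 0.115, 0, 0, 0, 0, 0, 0.115, 0, 0, 0, 0, 0, 0.115, 0, 0, 0, 0, 0, 0.115, 0, 0, 0]'

```text
t: 11.65
tcp_pos: [0.6789, -0.0513, 0.1029]
tool_rot: [0.994, 0.112, 0.001, 0.001]
force: [-1.1, 0.4, 0.2]
finger_gap: 0.001
gripper_force: 0.0
```

```bash
python3 -c "
from h import *
to((20,6,100),p0);s=manip.sense();print(pf(p0,s['tcp_pos']),s['force'])"
```

```text
(20, 6, 100) -> [ 0.6036 -0.0681  0.1   ] shift mm [-77.2  -0.4   2.7] turn [ 0.1 -0.2  0. ]
[ 97.20986949   5.62560932 102.93060901] [-1.07461767  0.37687779  0.19316883]
```

Request:
step_arm --commands '[-0.01, 0, 0, 0, 0, 0, -0.02, 0, 0, 0, 0, 0, -0.03, 0, 0, 0, 0, 0, -0.04, 0, 0, 0, 0, 0, -0.05, 0, 0, 0, 0, 0, -0.06, 0, 0, 0, 0, 0, -0.068, 0, 0, 0, 0, 0, -0.075, 0, 0, 0, 0, 0, -0.08, 0, 0, 0, 0, 0, -0.08, 0, 0, 0, 0, 0]'

```text
t: 12.65
tcp_pos: [0.5992, -0.0688, 0.1012]
tool_rot: [0.994, 0.112, -0.0, -0.0]
force: [0.2, 0.2, 0.3]
finger_gap: -0.003
gripper_force: 0.0
```

Request:
step_arm --commands '[0, 0, 0, 0, 0, 0, 0, 0, -0.02, 0, 0, 0, 0, 0, -0.04, 0, 0, 0, 0, 0, -0.06, 0, 0, 0, 0, 0, -0.08, 0, 0, 0, 0, 0, -0.08, 0, 0, 0, 0, 0, -0.08, 0, 0, 0, 0, 0, -0.08, 0, 0, 0, 0, 0, -0.08, 0, 0, 0, 0, 0, -0.08, 0, 0, 0]'

```text
t: 13.65
tcp_pos: [0.5993, -0.0685, 0.1801]
tool_rot: [0.994, 0.112, -0.001, -0.0]
force: [-0.8, 0.1, -0.3]
finger_gap: 0.002
gripper_force: 0.0
```

Run:
```python
from h import *
s,d=snap('wrist','w7');print(pf(p0,s['tcp_pos']),s['force'],s['t'])
dd=wcal(s,d)
print(proj(dd,w(p0,[(-31,29,67),(-31,-29,67),(46,29,67),(46,-29,67),(12,-55,68)])).round())
im=d['pixels'].astype(int); g=(im[...,1]>im[...,2]+40)&(im[...,1]>im[...,0]+40); n,l,st,c=cv2.connectedComponentsWithStats(g.astype(np.uint8))
for i in range(1,n):
    if st[i][4]>60: print(st[i],c[i],pf(p0,ray(dd,c[i],.068)))
to((12,-55,100),p0)
cv2.imwrite('pics/w7.png',d['pixels'])
```

```text
[ 15.73593222   6.52096899 180.10561455] [-0.78005824  0.12184143 -0.33380716] 13.65
[[261. 238.]
 [318. 238.]
 [259. 162.]
 [321. 162.]
 [347. 197.]]
[335 193  22  21 282] [343.83687943 202.09574468] [  6.96101232 -52.28519108  68.        ]
(12, -55, 100) -> [ 0.6093 -0.1294  0.1   ] shift mm [-3.8 61.5 80.3] turn [-0.   0.1  0. ]
```

View pics/w7.png

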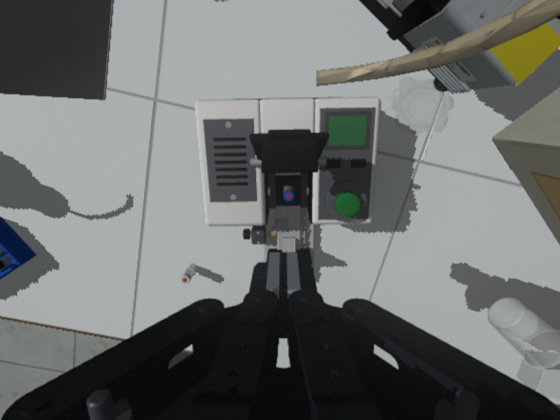

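Run:
```python
from h import *
s,d=pickle.load(open('pics/w7.pkl','rb'));dd=wcal(s,d)
for th in (1.3,1.5,1.6,1.7,1.8,1.9): print(th,proj(dd,w(p0,[(46-77*np.cos(th),29,65+77*np.sin(th)),(46-77*np.cos(th),-29,65+77*np.sin(th))])).round().tolist())
for off in (0,.02,.025,.03,.035,.04):
    R=Ro.from_quat(s['tool_rot']); print(off,proj(dd,np.array([R.apply([x,0,-off])+s['tcp_pos'] for x in (-.011,0,.011)])).round()[:,1])
```

```text
1.3 [[252.0, 205.0], [331.0, 205.0]]
1.5 [[251.0, 185.0], [333.0, 185.0]]
1.6 [[251.0, 175.0], [333.0, 175.0]]
1.7 [[251.0, 164.0], [334.0, 164.0]]
1.8 [[251.0, 152.0], [334.0, 152.0]]
1.9 [[250.0, 141.0], [334.0, 141.0]]
0 [255. 238. 222.]
0.02 [270. 252. 234.]
0.025 [274. 256. 237.]
0.03 [279. 260. 241.]
0.035 [284. 265. 245.]
0.04 [289. 269. 249.]
```

Request:
step_arm --commands '[0.02, 0, -0.02, 0, 0, 0, 0.05, 0, -0.02, 0, 0, 0, 0.08, 0, -0.02, 0, 0, 0, 0.08, 0, -0.02, 0, 0, 0, 0.08, 0, 0, 0, 0, 0, 0.08, 0, 0.03, 0, 0, 0, 0.08, 0, 0.07, 0, 0, 0, 0.08, 0, 0.1, 0, 0, 0, 0.08, 0, 0.102, 0, 0, 0, 0.08, 0, 0.102, 0, 0, 0]'

```text
t: 14.7
tcp_pos: [0.677, -0.051, 0.0787]
tool_rot: [0.994, 0.112, -0.001, -0.0]
force: [0.1, 0.4, 0.7]
finger_gap: 0.001
gripper_force: 0.0
```

```bash
python3 -c "
from h import *
to((6,6,78),p0);s=manip.sense();print(pf(p0,s['tcp_pos']),s['force'])"
```

```text
(6, 6, 78) -> [ 0.5899 -0.0712  0.078 ] shift mm [-89.4   0.4   0.8] turn [-0.   0.1  0. ]
[95.41484927  6.38935782 78.66775836] [0.14936529 0.41176206 0.67670327]
```

Request:
step_arm --commands '[-0.008, 0, 0, 0, 0, 0, -0.016, 0, 0, 0, 0, 0, -0.024, 0, 0, 0, 0, 0, -0.032, 0, 0, 0, 0, 0, -0.04, 0, 0, 0, 0, 0, -0.048, 0, 0, 0, 0, 0, -0.056, 0, 0, 0, 0, 0, -0.064, 0, 0, 0, 0, 0, -0.072, 0, 0, 0, 0, 0, -0.08, 0, 0, 0, 0, 0]'

```text
t: 15.7
tcp_pos: [0.5991, -0.0688, 0.0791]
tool_rot: [0.994, 0.112, -0.0, -0.0]
force: [0.5, -0.3, 1.1]
finger_gap: -0.002
gripper_force: 0.0
```

Request:
step_arm --commands '[-0.008, 0, 0, 0, 0, 0, -0.01, 0, 0, 0, 0, 0, -0.01, 0, 0, 0, 0, 0, -0.01, 0, -0.02, 0, 0, 0, -0.01, 0, -0.05, 0, 0, 0, -0.01, 0, -0.08, 0, 0, 0, -0.01, 0, -0.1, 0, 0, 0, -0.01, 0, -0.1, 0, 0, 0, -0.01, 0, -0.1, 0, 0, 0, -0.01, 0, -0.1, 0, 0, 0]'

```text
t: 16.7
tcp_pos: [0.5891, -0.0706, 0.1778]
tool_rot: [0.994, 0.112, -0.001, -0.001]
force: [-0.2, 1.2, -0.0]
finger_gap: -0.001
gripper_force: 0.0
```

```bash
cat > chk2.py <<'E'
from h import *
import sys
s,d=snap('wrist',sys.argv[1]);print(pf(p0,s['tcp_pos']),s['force'],s['t'])
dd=wcal(s,d); im=d['pixels'].astype(int)
for P in [(-15,0,67),(5,0,67),(20,0,67),(35,0,67),(55,0,62),(63,0,120),(80,0,62)]:
    u=proj(dd,w(p0,[P]))[0].round().astype(int); print(P,u,im[u[1],u[0]] if 0<=u[1]<420 and 0<=u[0]<560 else '')
g=(im[...,1]>im[...,2]+40)&(im[...,1]>im[...,0]+40); n,l,st,c=cv2.connectedComponentsWithStats(g.astype(np.uint8))
for i in range(1,n):
    if st[i][4]>60: print('key',st[i],c[i],pf(p0,ray(dd,c[i],.068)))
b=(im[...,0]>im[...,2]+60)&(im[...,0]>im[...,1]+40); ys,xs=np.where(b[:,255:315]); print('blue',len(xs),(xs.mean()+255,ys.mean()) if len(xs) else '')
E
python3 chk2.py w8
```

```text
[  5.36777677   6.79218291 177.75726666] [-0.24680443  1.16590547 -0.03328114] 16.7
(-15, 0, 67) [290 214] [28 28 27]
(5, 0, 67) [290 194] [70 67 66]
(20, 0, 67) [290 178] [70 67 66]
(35, 0, 67) [290 163] [31 29 31]
(55, 0, 62) [290 140] [166 168 168]
(63, 0, 120) [292 136] [165 166 167]
(80, 0, 62) [291 112] [172 174 174]
key [336 183  20  21 286] [345.04895105 191.75174825] [  7.40442326 -52.05586358  68.        ]
blue 0
```

Run:
```python
from h import *
s,d=pickle.load(open('pics/w8.pkl','rb'));dd=wcal(s,d);im=d['pixels'].mean(2).astype(int)
for x in (-35,-28,-20,0,20,40,48): print(x,[int(im[tuple(proj(dd,w(p0,[(x,y,67)]))[0].round().astype(int)[::-1])]) for y in range(40,-41,-4)])
to((7,-52,100),p0)
```

```text
-35 [168, 59, 84, 56, 65, 73, 74, 137, 137, 134, 136, 134, 69, 58, 76, 107, 92, 85, 145, 164, 86]
-28 [42, 60, 79, 58, 44, 60, 67, 30, 28, 28, 27, 27, 25, 24, 79, 71, 69, 85, 84, 83, 85]
-20 [168, 42, 38, 33, 31, 31, 30, 29, 31, 28, 28, 25, 28, 25, 24, 23, 23, 70, 84, 85, 84]
0 [163, 164, 163, 30, 30, 29, 69, 68, 68, 67, 66, 67, 66, 67, 42, 24, 25, 25, 67, 68, 67]
20 [71, 70, 116, 31, 30, 31, 70, 70, 69, 69, 67, 67, 67, 68, 44, 26, 25, 34, 52, 65, 76]
40 [65, 71, 126, 33, 31, 34, 31, 32, 30, 35, 31, 32, 32, 32, 29, 28, 29, 41, 69, 42, 54]
48 [72, 124, 123, 121, 122, 123, 121, 124, 124, 126, 125, 125, 124, 127, 128, 125, 117, 124, 126, 36, 56]
(7, -52, 100) -> [ 0.6038 -0.1275  0.1   ] shift mm [ 1.9 59.  77.5] turn [-0.1  0.2  0. ]
```

Request:
step_arm --commands '[0, 0.03, 0, 0, 0, 0, 0.003, 0.06, 0, 0, 0, 0, 0.003, 0.06, 0.02, 0, 0, 0, 0.003, 0.06, 0.05, 0, 0, 0, 0.003, 0.06, 0.078, 0, 0, 0, 0.003, 0.06, 0.078, 0, 0, 0, 0.003, 0.06, 0.078, 0, 0, 0, 0.003, 0.06, 0.078, 0, 0, 0, 0.003, 0.06, 0.078, 0, 0, 0, 0.003, 0.06, 0.078, 0, 0, 0]'

```text
t: 17.75
tcp_pos: [0.6072, -0.129, 0.1026]
tool_rot: [0.994, 0.112, 0.001, 0.001]
force: [-0.0, 0.3, -0.0]
finger_gap: -0.001
gripper_force: 0.0
```

Run:
```python
from h import *
s,d=snap('wrist','w9');dd=wcal(s,d);im=d['pixels'].mean(2).astype(int);print(pf(p0,s['tcp_pos']),s['force'],s['t'])
for x in (-45,-40,-35,-31,-28,-24,-20,0,20,40,48):
    o=[]
    for y in range(44,-45,-4):
        u=proj(dd,w(p0,[(x,y,67)]))[0].round().astype(int)[::-1]; o.append(int(im[tuple(u)]) if u.min()>=0 and u[0]<420 and u[1]<560 else -1)
    print(x,u,o)
m=d['pixels'].astype(int);g=(m[...,1]>m[...,2]+40)&(m[...,1]>m[...,0]+40); n,l,st,c=cv2.connectedComponentsWithStats(g.astype(np.uint8))
for i in range(1,n):
    if st[i][4]>60: print('key',st[i],c[i],pf(p0,ray(dd,c[i],.068)))
```

```text
[ 10.03504281 -54.22108616 102.62711374] [-1.24467351e-02  3.03468403e-01 -1.89979859e-04] 17.75
-45 [287 270] [195, 196, 195, 196, 194, 196, 194, 194, 23, 23, 22, 22, 20, 19, 19, 18, 17, 17, 18, 25, 25, 26, 87]
-40 [281 269] [197, 196, 196, 195, 197, 195, 193, 194, 167, 20, 23, 21, 162, 163, 154, 27, 21, 17, 15, 25, 24, 22, 92]
-35 [275 269] [196, 197, 197, 196, 196, 195, 194, 195, 172, 164, 165, 149, 163, 162, 154, 74, 74, 65, 81, 27, 25, 26, 91]
-31 [270 269] [196, 196, 196, 196, 158, 62, 62, 47, 89, 59, 56, 105, 116, 119, 113, 76, 70, 95, 81, 26, 27, 29, 92]
-28 [267 269] [196, 195, 198, 174, 127, 63, 61, 48, 27, 27, 28, 23, 25, 24, 23, 75, 67, 72, 81, 59, 28, 28, 93]
-24 [262 269] [197, 197, 196, 32, 31, 33, 35, 32, 25, 28, 26, 23, 25, 23, 22, 107, 51, 96, 83, 77, 58, 58, 90]
-20 [257 269] [197, 196, 197, 32, 29, 30, 31, 28, 28, 28, 26, 25, 26, 24, 22, 21, 23, 22, 38, 79, 91, 99, 91]
0 [233 269] [193, 192, 191, 190, 29, 29, 32, 80, 80, 78, 79, 77, 78, 77, 78, 26, 23, 25, 47, 77, 78, 77, 61]
20 [207 268] [80, 82, 82, 81, 31, 31, 33, 82, 80, 82, 81, 79, 79, 79, 78, 31, 26, 27, 59, 58, 76, 81, 79]
40 [179 268] [33, 44, 81, 71, 31, 35, 36, 35, 36, 38, 36, 38, 36, 35, 37, 35, 34, 34, 53, 84, 64, 67, 66]
48 [168 268] [65, 65, 149, 149, 82, 150, 150, 152, 151, 153, 155, 154, 153, 155, 154, 155, 154, 150, 149, 148, 32, 36, 36]
key [264 212  33  32 788] [279.56725888 227.44923858] [  4.39443389 -51.92495377  68.        ]
```

Request:
step_arm --commands '[0, 0, 0.01, 0, 0, 0, 0, 0, 0.02, 0, 0, 0, 0, 0, 0.03, 0, 0, 0, 0, 0, 0.04, 0, 0, 0, 0, 0, 0.043, 0, 0, 0, 0, 0, 0.046, 0, 0, 0, 0, 0, 0.048, 0, 0, 0, 0, 0, 0.05, 0, 0, 0, 0, 0, 0.05, 0, 0, 0, 0, 0, 0.05, 0, 0, 0]'

```text
t: 18.8
tcp_pos: [0.6066, -0.1289, 0.0515]
tool_rot: [0.994, 0.112, 0.0, 0.0]
force: [0.2, 0.0, -0.3]
finger_gap: -0.0
gripper_force: 0.0
```

Request:
step_arm --commands '[0, 0, 0.001, 0, 0, 0, 0, 0, 0.002, 0, 0, 0, 0, 0, 0.003, 0, 0, 0, 0, 0, 0.004, 0, 0, 0, 0, 0, 0.005, 0, 0, 0, 0, 0, 0.006, 0, 0, 0, 0, 0, 0.007, 0, 0, 0, 0, 0, 0.008, 0, 0, 0, 0, 0, 0.008, 0, 0, 0, 0, 0, 0.008, 0, 0, 0]'

```text
t: 19.8
tcp_pos: [0.6064, -0.1288, 0.0434]
tool_rot: [0.994, 0.112, 0.0, 0.0]
force: [-1.2, -0.0, 2.8]
finger_gap: 0.001
gripper_force: 1.2
```

Request:
step_arm --commands '[0, 0, 0.001, 0, 0, 0, 0, 0, 0.001, 0, 0, 0, 0, 0, 0.002, 0, 0, 0, 0, 0, 0.002, 0, 0, 0, 0, 0, 0.003, 0, 0, 0, 0, 0, 0.003, 0, 0, 0, 0, 0, 0.003, 0, 0, 0, 0, 0, 0.003, 0, 0, 0, 0, 0, 0.003, 0, 0, 0, 0, 0, 0.003, 0, 0, 0]'

```text
t: 20.8
tcp_pos: [0.6064, -0.1288, 0.041]
tool_rot: [0.994, 0.112, 0.0, 0.0]
force: [-1.8, -0.1, 7.4]
finger_gap: 0.002
gripper_force: 3.7
```

Request:
step_arm --commands '[0, 0, 0.001, 0, 0, 0, 0, 0, 0.002, 0, 0, 0, 0, 0, 0.003, 0, 0, 0, 0, 0, 0.003, 0, 0, 0, 0, 0, 0.003, 0, 0, 0, 0, 0, 0.003, 0, 0, 0, 0, 0, 0.003, 0, 0, 0, 0, 0, 0.003, 0, 0, 0, 0, 0, 0.003, 0, 0, 0, 0, 0, 0.003, 0, 0, 0]'

```text
t: 21.8
tcp_pos: [0.6065, -0.1288, 0.0406]
tool_rot: [0.994, 0.112, 0.0, 0.0]
force: [-6.8, 1.4, 22.4]
finger_gap: 0.003
gripper_force: 10.8
```

Request:
step_arm --commands '[0, 0, -0.01, 0, 0, 0, 0, 0, -0.03, 0, 0, 0, 0, 0, -0.06, 0, 0, 0, 0, 0, -0.1, 0, 0, 0, 0, 0, -0.14, 0, 0, 0, -0.04, 0, -0.16, 0, 0, 0, -0.08, 0, -0.16, 0, 0, 0, -0.12, 0, -0.16, 0, 0, 0, -0.16, 0, -0.16, 0, 0, 0, -0.16, 0, -0.16, 0, 0, 0]'

```text
t: 22.8
tcp_pos: [0.4451, -0.1633, 0.1964]
tool_rot: [0.994, 0.111, -0.003, -0.002]
force: [0.5, -0.3, 0.4]
finger_gap: 0.0
gripper_force: 0.0
```

Request:
step_arm --commands '[0, 0, 0, 0, 0, 0, 0, 0, 0, 0, 0, 0, 0, 0, 0, 0, 0, 0, 0, 0, 0, 0, 0, 0, 0, 0, 0, 0, 0, 0, 0, 0, 0, 0, 0, 0, 0, 0, 0, 0, 0, 0, 0, 0, 0, 0, 0, 0, 0, 0, 0, 0, 0, 0, 0, 0, 0, 0, 0, 0]'

```text
t: 23.8
tcp_pos: [0.4503, -0.1644, 0.1972]
tool_rot: [0.994, 0.112, 0.0, 0.0]
force: [0.6, -0.3, 0.0]
finger_gap: -0.002
gripper_force: 0.0
```

Run:
```python
from h import *
s,d=snap('wrist','w10');dd=wcal(s,d);im=d['pixels'].mean(2).astype(int);print(pf(p0,s['tcp_pos']),s['force'],s['t'])
for x in (-90,-85,-80,-75,-70,-65,-60,-50,-40,-36,-33,-30,-27,-24,-20,0,20,40,48):
    o=[]
    for y in range(40,-41,-4):
        u=proj(dd,w(p0,[(x,y,67 if x>-35 else 50)]))[0].round().astype(int)[::-1]; o.append(int(im[tuple(u)]) if u.min()>=0 and u[0]<420 and u[1]<560 else -1)
    print(x,u,o)
m=d['pixels'].astype(int);g=(m[...,1]>m[...,2]+40)&(m[...,1]>m[...,0]+40); n,l,st,c=cv2.connectedComponentsWithStats(g.astype(np.uint8))
for i in range(1,n):
    if st[i][4]>60: print('key',st[i],c[i],pf(p0,ray(dd,c[i],.068)))
```

```text
[-150.77173342  -53.84045097  197.2423672 ] [ 0.57962047 -0.28133125  0.03851187] 23.8
-90 [126 269] [169, 168, 169, 168, 169, 144, 88, 79, 145, 144, 141, 144, 142, 145, 141, 123, 70, 101, 128, 92, 93]
-85 [121 269] [168, 169, 168, 169, 168, 150, 125, 145, 143, 145, 142, 145, 143, 78, 78, 65, 73, 76, 76, 91, 90]
-80 [116 269] [170, 168, 170, 167, 169, 148, 144, 142, 141, 144, 112, 75, 78, 79, 76, 64, 73, 76, 73, 89, 89]
-75 [111 269] [169, 170, 168, 169, 168, 152, 142, 144, 111, 78, 78, 79, 77, 78, 77, 66, 75, 74, 70, 89, 90]
-70 [105 269] [169, 168, 170, 167, 109, 34, 33, 33, 32, 32, 31, 31, 30, 30, 29, 29, 28, 73, 72, 89, 89]
-65 [100 269] [170, 168, 168, 167, 148, 64, 49, 58, 68, 49, 43, 47, 37, 30, 30, 32, 43, 123, 96, 88, 92]
-60 [ 95 269] [170, 168, 168, 169, 90, 75, 75, 76, 124, 133, 140, 143, 137, 71, 70, 64, 70, 73, 128, 88, 88]
-50 [ 84 269] [35, 57, 59, 59, 50, 43, 61, 65, 125, 145, 141, 143, 140, 133, 87, 114, 72, 74, 70, 87, 89]
-40 [ 73 268] [94, 69, 65, 64, 48, 59, 76, 64, 66, 66, 65, 70, 70, 71, 66, 63, 73, 74, 66, 87, 87]
-36 [ 68 268] [88, 87, 87, 88, 87, 75, 75, 69
[... 337 characters left out ...]
, 69, 74, 75]
-24 [ 51 267] [72, 72, 71, 55, 51, 49, 27, 29, 29, 28, 27, 27, 25, 23, 16, 16, 28, 64, 67, 65, 67]
-20 [ 46 267] [98, 95, 95, 30, 30, 29, 30, 28, 28, 25, 25, 25, 22, 24, 26, 23, 23, 45, 67, 66, 74]
0 [ 21 267] [171, 169, 170, 29, 28, 27, 72, 72, 71, 71, 71, 71, 71, 70, 41, 20, 22, 24, 70, 53, 70]
20 [ -6 267] [-1, -1, -1, -1, -1, -1, -1, -1, -1, -1, -1, -1, -1, -1, -1, -1, -1, -1, -1, -1, -1]
40 [-34 266] [-1, -1, -1, -1, -1, -1, -1, -1, -1, -1, -1, -1, -1, -1, -1, -1, -1, -1, -1, -1, -1]
48 [-45 266] [-1, -1, -1, -1, -1, -1, -1, -1, -1, -1, -1, -1, -1, -1, -1, -1, -1, -1, -1, -1, -1]
key [268   0  25  16 310] [279.50322581   6.32903226] [ 10.5233148  -51.02013624  68.        ]
```

Run:
```python
from h import *
for f in ('w9','w10'):
    s,d=pickle.load(open(f'pics/{f}.pkl','rb'));dd=wcal(s,d);im=d['pixels'].mean(2).astype(int)
    for z in (60,67,75):
        print(f,z,[int(im[tuple(proj(dd,w(p0,[(x,4,z)]))[0].round().astype(int)[::-1])]) for x in range(-34,11,2)])
m=pickle.load(open('pics/w10.pkl','rb'))[1]['pixels'].astype(int); print('blue',[(x,y) for y,x in zip(*np.where((m[...,0]>m[...,2]+60)&(m[...,0]>m[...,1]+40))) if 230<x<420 and y<120][:5])
s,d=snap('top','top10'); s,e=snap('scene','scene10')
for n,q in (('top',d),('scene',e)):
    o=pickle.load(open(f'pics/{n}1.pkl','rb'))[1]['pixels'].astype(int); q=dict(q); im=q['pixels'].astype(int)
    for P in [(10,0,54),(-32,0,54),(-15,0,67),(20,20,67),(60,0,110),(60,15,125),(75,0,62)]:
        u=proj(q,w(p0,[P]))[0].round().astype(int); print(n,P,u,o[u[1],u[0]],im[u[1],u[0]])
```

```text
w9 60 [26, 27, 27, 25, 24, 24, 26, 27, 27, 26, 65, 79, 77, 79, 80, 76, 78, 78, 77, 77, 76, 78, 78]
w9 67 [163, 85, 24, 28, 25, 26, 25, 26, 26, 27, 27, 27, 79, 80, 79, 77, 78, 79, 78, 78, 78, 79, 77]
w9 75 [22, 65, 163, 126, 27, 24, 27, 27, 27, 27, 27, 25, 28, 29, 80, 78, 79, 79, 79, 80, 80, 79, 79]
w10 60 [59, 58, 42, 26, 26, 27, 25, 26, 25, 28, 24, 26, 27, 26, 72, 73, 72, 72, 70, 71, 70, 72, 70]
w10 67 [55, 54, 24, 27, 27, 28, 25, 25, 25, 26, 27, 26, 26, 70, 71, 70, 73, 71, 70, 71, 73, 72, 70]
w10 75 [57, 39, 26, 27, 28, 22, 27, 26, 25, 27, 26, 26, 69, 73, 72, 73, 71, 71, 71, 72, 71, 70, 71]
blue []
top (10, 0, 54) [317 197] [59 58 59] [107 103 104]
top (-32, 0, 54) [320 210] [168  94  60] [107 108 106]
top (-15, 0, 67) [319 204] [99 99 99] [55 53 53]
top (20, 20, 67) [311 195] [60 58 57] [62 62 62]
top (60, 0, 110) [315 179] [47 46 43] [207 210 208]
top (60, 15, 125) [311 179] [48 46 47] [209 213 214]
top (75, 0, 62) [313 178] [48 47 48] [206 210 211]
scene (10, 0, 54) [292 193] [20 20 19] [82 79 78]
scene (-32, 0, 54) [304 199] [165 102 166] [17 16 17]
scene (-15, 0, 67) [299 193] [33 30 32] [31 30 30]
scene (20, 20, 67) [286 191] [18 17 19] [28 27 28]
scene (60, 0, 110) [280 171] [22 20 20] [112 131 140]
scene (60, 15, 125) [276 169] [31 29 29] [9 8 9]
scene (75, 0, 62) [276 182] [17 18 17] [238 240 241]
```

```bash
python3 -c "
from h import *
print(manip.sign_off())"
```

```text
the job is handed in; nothing more can be done
None
```

I handed the job in with the slide latched at about 42 mm, the light shield shut over the vial, and the read key pressed to its stop and released; the last camera checks confirmed the slide and shield, and sign-off returned no verdict.

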